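# Sort two watch-part vials, finding the full-depth hole by feel

### The arm

A 7-joint arm with a two-finger parallel gripper is mounted at the origin on the work surface. World frame = base frame: x ahead of the robot, y to its left, z up, the work surface at z = 0. Lengths are in mm, angles in degrees, forces in N, time in s.
With the tool pointing down it reaches from about 400 to 750 mm from the base axis. Payload 19.5 kg.
Tool frame: the origin (TCP) lies at the centre of the arm's flange, where the gripper is bolted on; the fingertips stand ahead of it and the grasp point (between the pads) lies 155 mm ahead of it (bot.tips_ahead is the z of the fingertips in the tool frame, in mm); z points along the fingers, y is the line along which they close (so a half turn about z gives the same grasp; the last joint's range is limited). The gripper opens to 85 mm and grips with 20 to 120 N. Pads are 22 mm wide; open, the fingers measure 114 mm over their backs; the gripper's body (76 mm by 85 mm) begins 54 mm behind the grasp point. The pads swing forward as they close: fully open they stand 13 mm farther back than shut.
Start: joints at [-78.478, 40.479, -1.581, 85.061, 1.261, 54.483, -4.326], TCP at [138.236, 558.128, 404.668] pointing down, gripper open.
Joint ranges: [-155.06, 155.06], [-18.47, 123.98], [-90, 86.84], [0, 140.48], [-83.41, 263.41], [0, 116], [-161.91, 161.91]. Speed limits (degrees/s): [108.29, 108.29, 147.25, 147.25, 172.46, 172.46, 172.46].

### API

Orientations are given as [roll, pitch, yaw] about the fixed x, y, z axes, in that order (R = Rz(yaw) Ry(pitch) Rx(roll)).
In Python, from workcell import bot gives the robot as it stands. Calls block until the motion is done:
- bot.reach(position, orientation): joint-space move of the TCP to a pose.
- bot.servo_line(position, speed=150, frame=None, until_force=None): straight line of the TCP; frame=None keeps the orientation; speed is the mean speed in mm/s. With until_force (N) it stops when the force on the tool has changed by that much, and returns True; else False.
- bot.goto_joints(angles): joint-space move.
- bot.gripper_to(opening, newtons=None): opening from 0.0 (shut) to 1.0 (fully open); newtons is the grip in N (None keeps the last); returns when the fingers have stopped.
- bot.dwell(seconds).
- bot.inverse_kinematics(position, orientation): joint angles nearest the present ones, or None.
- bot.read_state(): the state.
- bot.camera(name): name is "scene" or "top" or "wrist"; returns a dict with "color" (420x560x3 uint8, red, green, blue), "K" (3x3 intrinsics, pixels), "extrinsics" (4x4, takes a point from world to camera coordinates). Camera axes: x right, y down, z forward; pixel columns grow to the right and rows downward; lengths in mm; the calibration is good to about 2 mm. A picture is of the moment at which its call begins. There is no depth.
A pose or a line that the arm cannot do raises bot.PlanningError and nothing moves.
- bot.finish_job(): hands the job in; it is judged then, once.
The state is a dict: "clock": time; "q": joint angles; "joint_vel": joint speeds; "joint_torque": joint torques, N m; "position": TCP position; "tcp_rot": TCP orientation; "contact_force": force on the tool from outside, world axes, zero at the start; "wrist_torque": the same for the moment, N m; "gripper_width": opening from 0.0 (shut) to 1.0 (fully open); "grasp_force": force on a finger pad.
Only numpy, scipy, OpenCV 4.12 (cv2) and the standard library are available. Lean on these libraries where they do the work, as an engineer would, in place of code of your own. Each camera call takes 0.05 s, during which the arm holds its last target. There are 200 camera calls.

### The job

Take the red-tagged and the green-tagged vial out of the tilted wooden rack: set the red one fully down in the black reject nest, and the green one upright in the aluminium pass rack, in the one hole that lets it go down fully. The other two pass holes are half filled by a rubber plug that you cannot see well, so feel how far the vial goes down without ramming it, and try another hole if it stops early. Lower the vials rather than dropping them, and leave the blue vial and everything else as it is.

Things in the scene. Friction and masses are not known exactly. Their poses are not given: they have to be found in the camera images.
- intake_rack: Fixed dark wooden block 50 x 160 x 42 mm on a brass base, about 65 mm high. Origin: centre of the base's underside. Row of three holes along y (at -50, 0, +50 mm), each 20 mm wide and 36 mm deep. The block is tilted 25 degrees about y: vial tops lean to its -x side. Which vial stands in which hole varies.
- vial_red: Loose vial (35 g), red cap and band: white tube 18 mm wide, 65 mm long, under a cap 20 mm wide, 20 mm long; 85 mm in all. Origin: centre of its underside; z along the vial to the cap. Starts in the tilted rack, 36 mm deep, 49 mm showing. Grip it by the cap with fingers that close across the row.
- vial_green: Same vial with green cap and band; origin at the centre of its underside, z along the vial to the cap.
- vial_blue: Same vial with blue cap and band, in the tilted rack; it must stay there.
- pass_rack: Fixed upright aluminium block, green strips, 50 x 150 x 54 mm high. Origin: centre of underside; row of three 20 mm holes along y, 2 mm chamfers, floor 6 mm above the table. A loose black rubber plug lies in each: 4 mm thick in one (varies), so a vial's underside rests 10 mm above the table; 20 mm thick in the others, where it stops at 26 mm.
- pass_hole0 (a point): Centre of the mouth of the pass rack's hole at its y = -45 mm, on the top face (54 mm above the table).
- pass_hole1 (a point): Centre of the mouth of the pass rack's middle hole, on the top face.
- pass_hole2 (a point): Centre of the mouth of the pass rack's hole at its y = +45 mm, on the top face.
- reject_nest: Fixed black plastic block with red side strips, 52 x 52 mm, 46 mm high, with one hole 20 mm wide and 40 mm deep (floor 6 mm above the table, 2 mm chamfer). Origin: centre of its underside.
- reject_hole (a point): Centre of the mouth of the reject nest's hole, on the top face (46 mm above the table).
- loupe: Loose steel loupe, 34 mm across, 30 mm high, standing by the work; bystander. Origin: centre of its underside.
- screwdriver: Loose yellow plastic screwdriver, 130 mm long, lying on the bench between robot and racks; bystander. Origin under the tool, x along it to the tip.
- ring_dish: Loose grey ceramic ring dish, 90 mm across, 22 mm high; bystander. Origin: centre of its underside.

How it is judged:
By the outcome, as a careful person would: the job done as asked, in the order asked, and still so for the second after the job is handed in, with the robot touching nothing.
It also fails if it takes over 70 s, if anything falls off the work surface, if the arm or the gripper's body presses on something with over 40 N, if the wrist force passes 120 N, or if a joint passes its speed limit or range.

## Working session

There is one attempt and no reset: what is moved stays moved. The work goes in short steps, each a Python script; the robot and the scene stay as the last script left them, time stands still between calls to the robot, and variables do not carry over. Pictures are saved under pics/ and viewed, at most 10 in all, crops included, and the job is handed in when it is done.

```bash
mkdir -p pics; ls
python3 - <<'E'
from workcell import bot
import cv2
for n in ("scene","top"):
    c=bot.camera(n); cv2.imwrite(f"pics/{n}0.png",c["color"][:,:,::-1]); print(n,c["K"].tolist(),c["extrinsics"].round(4).tolist())
s=bot.read_state();print(s["clock"],s["tcp_rot"],bot.tips_ahead)
E
```

```text
pics
scene [[379.34185200707384, 0.0, 274.85101046100255], [0.0, 379.34185200707384, 207.70397469965587], [0.0, 0.0, 1.0]] [[0.579, 0.8153, 0.0068, -269.9985], [0.6088, -0.4268, -0.6687, -251.3626], [-0.5423, 0.3913, -0.7435, 973.3727], [0.0, 0.0, 0.0, 1.0]]
top [[382.74106105151094, 0.0, 277.6449913717178], [0.0, 382.74106105151094, 214.73869832106854], [0.0, 0.0, 1.0]] [[-0.0205, -0.999, 0.0392, -12.6036], [-0.981, 0.0126, -0.1935, 505.6011], [0.1928, -0.0424, -0.9803, 808.3413], [0.0, 0.0, 0.0, 1.0]]
0.1 [-1.79943334e+02  1.66546242e-03  1.66090531e+02] 173.4
```

View pics/scene0.png

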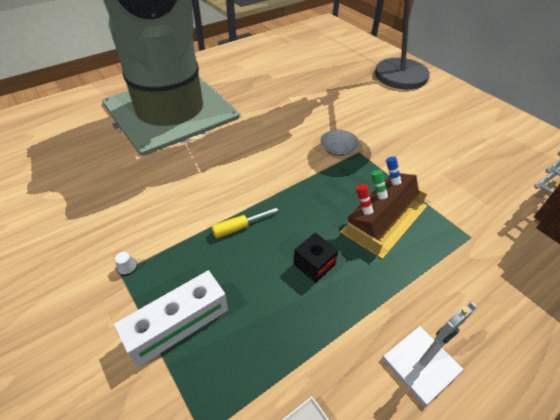

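View pics/top0.png

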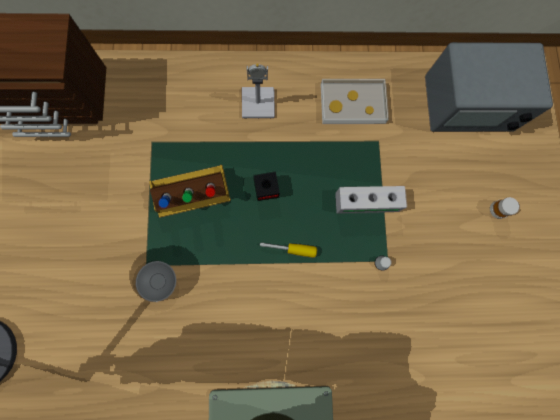

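The scene view shows the intake rack with red, green and blue caps (365,195), (379,183), (394,168), the nest (316,255) and the pass rack (173,315). In the top view the caps are at (210,191), (187,197), (164,202), the nest hole is at (267,185), and the pass holes are at (353,198), (373,198), (393,197).

```bash
cat > h.py <<'E'
import numpy as np, cv2
from workcell import bot
def ray(c,uv):
    E=c["extrinsics"];R=E[:3,:3];o=-R.T@E[:3,3]
    d=R.T@np.linalg.inv(c["K"])@np.array([uv[0],uv[1],1.]);return o,d/np.linalg.norm(d)
def plane(c,uv,z):
    o,d=ray(c,uv);return o+d*(z-o[2])/d[2]
def tri(a,ua,b,ub):
    o1,d1=ray(a,ua);o2,d2=ray(b,ub)
    t=np.linalg.lstsq(np.c_[d1,-d2],o2-o1,rcond=None)[0]
    p,q=o1+t[0]*d1,o2+t[1]*d2;return (p+q)/2,np.linalg.norm(p-q)
RNG={"red":[(0,10),(170,180)],"green":[(50,80)],"blue":[(105,130)]}
def blobs(c,col,box=None,minA=8,s=150,v=60):
    h=cv2.cvtColor(c["color"],cv2.COLOR_RGB2HSV)
    m=sum(cv2.inRange(h,(a,s,v),(b,255,255)) for a,b in RNG[col]).astype(np.uint8)
    return comps(m,box,minA)
def comps(m,box=None,minA=8):
    if box is not None:
        k=np.zeros_like(m);x0,y0,x1,y1=box;k[y0:y1,x0:x1]=1;m=m*k
    n,l,st,ce=cv2.connectedComponentsWithStats(m)
    return sorted([(int(st[i,4]),ce[i].round(1).tolist(),st[i,:4].tolist()) for i in range(1,n) if st[i,4]>=minA],reverse=True)
def dark(c,box,t=60,minA=8):
    return comps((c["color"].max(2)<t).astype(np.uint8),box,minA)
E
python3 - <<'E'
from h import *
s=bot.camera("scene");t=bot.camera("top")
for c in RNG:
    a=blobs(s,c,(345,145,415,225));b=blobs(t,c,(150,165,235,220));print(c,a[:3],b[:3])
    if a and b: print(tri(s,a[0][1],t,b[0][1]))
for n,bx,z in(("pass",(336,188,406,210),54),("nest",(254,172,280,196),46)):
    for d in dark(t,bx,70 if n=="pass" else 20)[:4]: print(n,d,plane(t,d[1],z).round(1))
for d in dark(s,(115,275,230,360),70)[:5]: print("pass s",d,plane(s,d[1],54).round(1))
w=bot.camera("wrist");st=bot.read_state()
R=w["extrinsics"];o=-R[:3,:3].T@R[:3,3];print("wrist",o,R[:3,:3].round(3).tolist(),w["K"][0,0],st["position"])
E
```

```text
red [(150, [362.4, 190.9], [356, 184, 14, 15]), (54, [366.4, 203.2], [361, 199, 12, 8])] [(105, [209.9, 191.4], [205, 186, 11, 12])]
(array([550.63623617, 125.3199393 ,  88.99973001]), np.float64(0.3364544299527888))
green [(127, [377.4, 176.1], [372, 170, 12, 13]), (31, [381.0, 188.4], [376, 186, 10, 5])] [(86, [186.9, 196.4], [183, 191, 9, 12])]
(array([539.66691593, 173.55302488,  89.71219225]), np.float64(0.4542888572985177))
blue [(98, [391.8, 163.0], [387, 157, 10, 13]), (33, [394.7, 174.6], [391, 172, 9, 6])] [(90, [163.6, 201.5], [159, 196, 10, 12])]
(array([529.22045821, 222.52401098,  88.70089247]), np.float64(0.6355665454125536))
pass (25, [351.8, 198.0], [350, 195, 5, 7]) [ 541.  -189.9   54. ]
pass (19, [371.3, 197.6], [370, 195, 4, 6]) [ 541.4 -234.7   54. ]
pass (18, [390.4, 197.1], [389, 194, 4, 7]) [ 542.1 -278.7   54. ]
nest (87, [265.9, 183.6], [261, 179, 11, 11]) [578.9   4.2  46. ]
pass s (237, [187.2, 337.9], [161, 318, 58, 38]) [ 595.9 -238.9   54. ]
pass s (12, [123.8, 275.3], [121, 275, 8, 2]) [ 450.7 -273.5   54. ]
wrist [ 61.62289253 576.1460131  374.12041774] [[0.241, 0.971, -0.001], [0.923, -0.228, 0.31], [0.301, -0.075, -0.951]] 321.0801433705376 [138.22304605 558.10481758 404.46298332]
```

```bash
cat >> h.py <<'E'
from scipy.spatial.transform import Rotation as Rn
PSI=12.4
def axis(psi=PSI): return Rn.from_euler("z",psi,degrees=True).apply([-np.sin(np.radians(25)),0,np.cos(np.radians(25))])
def tilt_rpy(psi=PSI,sg=1):
    z=-axis(psi);y=sg*Rn.from_euler("z",psi,degrees=True).apply([0,1,0]);return Rn.from_matrix(np.c_[np.cross(y,z),y,z]).as_euler("xyz",degrees=True)
def snap(n,cam="wrist"):
    c=bot.camera(cam);cv2.imwrite(f"pics/{n}.png",c["color"][:,:,::-1]);np.savez(f"pics/{n}.npz",**c);return c
E
python3 - <<'E'
from h import *
red=np.array([550.6,125.3,89]);gr=np.array([539.7,173.6,89.7]);a=axis()
for sg in(1,-1):
    r=tilt_rpy(sg=sg);print(r.round(1))
    for p,d in((gr,155),(gr,275),(red,155),(red,255)):
        q=bot.inverse_kinematics(p+a*d,r);print(None if q is None else np.round(q))
for yaw in (180,0,90,-90):
  for p in ((542,-234,230),(579,4,230),(542,-234,330)):
    q=bot.inverse_kinematics(p,[180,0,yaw]);print(yaw,p,None if q is None else np.round(q))
bot.reach(gr+a*(155+110),tilt_rpy(sg=1));c=snap("w1");print(bot.read_state()["clock"])
for k in RNG:print(k,blobs(c,k)[:3])
E
```

```text
[-180.    25.  -167.6]
[ 12.  72. -77. 120. 107.  73. -11.]
[ 13.  54. -77. 125.  93.  63. -12.]
[ 18.  73. -77. 121. 107.  71.  -6.]
[ 16.  51. -65. 126.  98.  50. -10.]
[180.  -25.   12.4]
[-15.  51. -14. 121. 137.  22. 124.]
[-24.  35.  -2. 126. 134.   9. 125.]
[ -9.  51. -14. 122. 144.  21. 124.]
[ -9.  38. -14. 126. 128.  14. 137.]
180 (542, -234, 230) [ 35.  58. -30.  90.  39.  42.  77.]
180 (579, 4, 230) [  6.  56. -19.  93.  27.  36.  63.]
180 (542, -234, 330) [ 32.  49. -25.  87.  24.  50.  89.]
0 (542, -234, 230) [  9.  58.  23.  91. -32.  37. -41.]
0 (579, 4, 230) [-18.  59.  29.  94. -42.  39. -56.]
0 (542, -234, 330) [  6.  51.  31.  88. -31.  50. -43.]
90 (542, -234, 230) [23. 56. -5. 91.  8. 34. 13.]
90 (579, 4, 230) [-6. 55.  5. 94. -8. 32.  4.]
90 (542, -234, 330) [19. 47.  2. 87. -3. 46. 22.]
-90 (542, -234, 230) [ 38.  60. -38.  90.  47.  47. 161.]
-90 (579, 4, 230) [ 17.  60. -43.  93.  52.  49. 132.]
-90 (542, -234, 330) [ 43.  55. -52.  86.  46.  62. 161.]
2.5583
red [(833, [212.0, 217.9], [193, 200, 38, 35]), (574, [75.5, 146.9], [45, 141, 61, 13]), (9, [331.6, 190.1], [330, 188, 5, 6])]
green [(525, [276.9, 218.3], [265, 205, 24, 28])]
blue [(624, [342.2, 217.9], [329, 201, 28, 33]), (24, [331.3, 202.7], [327, 200, 12, 9])]
```

View pics/w1.png

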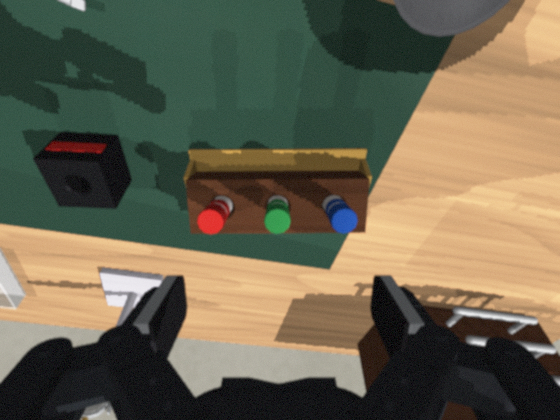

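```bash
cat >> h.py <<'E'
def proj(c,p):
    q=c["K"]@(c["extrinsics"][:3,:3]@np.asarray(p)+c["extrinsics"][:3,3]);return (q[:2]/q[2]).round(1)
def load(n): return dict(np.load(f"pics/{n}.npz"))
E
python3 - <<'E'
from h import *
c=load("w1");a=axis();st=bot.read_state();print(st["position"],st["tcp_rot"])
P={"red":[550.6,125.3,89],"green":[539.7,173.6,89.7],"blue":[529.2,222.5,88.7]}
for k,p in P.items():
    print(k,proj(c,p),"top",proj(c,p+a*10),"bot",proj(c,p-a*10))
    im=c["color"].astype(int)
im=c["color"][120:245,30:380,::-1];cv2.imwrite("pics/w1c.png",cv2.resize(im,None,fx=2.25,fy=2.25,interpolation=cv2.INTER_CUBIC))
E
```

```text
[430.21534003 150.0698176  329.88387719] [-179.98892869   24.98932047 -167.55351426]
red [215.1 217.7] top [212.6 222. ] bot [217.5 213.7]
green [279.2 218.1] top [279.2 222.4] bot [279.2 214.1]
blue [343.8 217.5] top [346.5 221.8] bot [341.4 213.5]
```

View pics/w1c.png

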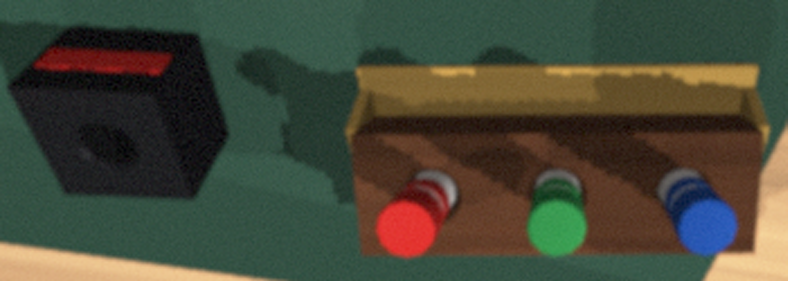

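The crop shows cap discs at full-image (210.9,221.8), (277.6,220.9), (344.2,220.4), within about 1.5 px of the prediction. The nest hole mouth is near (78,184). Next I grip red.

Run:
```python
from h import *
c=load("w1");print("nest",plane(c,(78,184),46))
a=axis();r=tilt_rpy();p=np.array([550.2,124.5,89.])
bot.gripper_to(0.42,40)
bot.servo_line(p+a*225,200,r)
hit=bot.servo_line(p+a*155,60,r,until_force=8)
s=bot.read_state();print(hit,s["position"],s["contact_force"].round(1) if hasattr(s["contact_force"],'round') else s["contact_force"],s["clock"])
c=snap("w2");print(blobs(c,"red")[:3])
if not hit:
    bot.gripper_to(0.0,40);s=bot.read_state();print(s["gripper_width"],s["grasp_force"],s["contact_force"],s["clock"])
```

```text
nest [578.03408839   2.57135924  46.        ]
False [486.20495286 110.42875026 229.78324193] [1.1 0.  1. ] 4.8833
[(2459, [277.5, 295.1], [254, 257, 47, 71]), (1520, [47.2, 169.6], [0, 160, 97, 20])]
0.21761658497534278 38.970866203308105 [-2.03864083 -1.14337568  4.75708006] 5.225
```

View pics/w2.png

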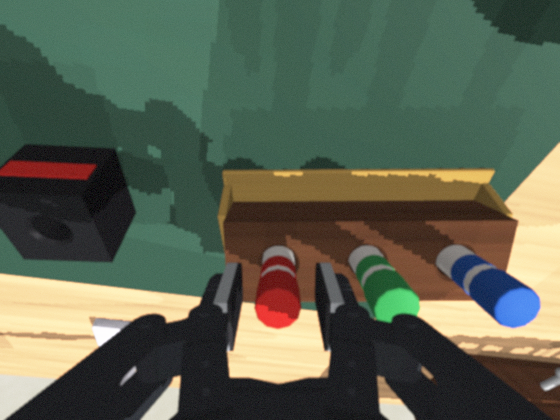

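The picture shows the red cap centred between the fingers, at (278,300), clear of the green vial. I lift it out and hover over the nest.

Run:
```python
from h import *
a=axis();r=tilt_rpy();p=np.array([550.2,124.5,89.])
bot.servo_line(p+a*235,100,r)
print(bot.read_state()["gripper_width"])
bot.reach([578.3,3.3,311],[180,0,-167.6])
bot.dwell(.2);s=bot.read_state();print(s["position"],s["tcp_rot"],s["contact_force"],s["clock"],s["gripper_width"])
c=snap("w3");print(blobs(c,"red")[:4]);print("nest pred",proj(c,[578.3,3.3,46]),"vial bottom",proj(c,[578.3,3.3,81]),"cap top",proj(c,[578.3,3.3,166]))
```

```text
0.22203545034749234
[578.05737592   3.75771066 310.89532599] [-1.79988572e+02 -3.54391253e-03 -1.67546380e+02] [ 0.42343525 -0.45871687 -0.50384111] 7.375 0.21843660178674923
[(2156, [278.4, 299.3], [256, 270, 46, 58]), (349, [279.3, 180.6], [250, 176, 59, 10]), (232, [278.1, 262.6], [262, 256, 33, 16])]
nest pred [279.4 218.4] vial bottom [279.5 235.2] cap top [280.1 310.8]
```

View pics/w3.png

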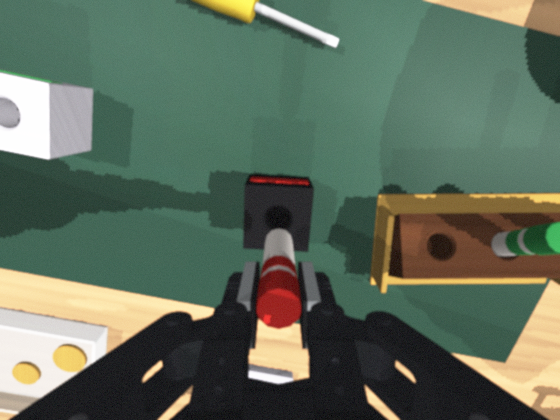

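The vial hangs upright with the cap at (278,300), and the nest hole is just behind its bottom, near (278,216). I enlarge this region to check the relative alignment.

Run:
```python
from h import *
c=load("w3");im=c["color"][170:335,225:335,::-1].astype(float)
im=np.clip(255*(im/255)**.45,0,255).astype(np.uint8)
im=cv2.resize(im,None,fx=3.6,fy=3.6,interpolation=cv2.INTER_CUBIC);cv2.imwrite("pics/w3c.png",im)
g=c["color"].max(2).astype(int)
for v in (206,210,214,218,222,226): print(v,g[v,258:300].tolist())
for v in (234,238,242,246,250):
    x=np.where(g[v,255:305]>70)[0]+255; print(v,x.min(),x.max())
```

```text
206 [43, 45, 47, 47, 44, 45, 46, 50, 44, 37, 44, 45, 35, 37, 33, 35, 27, 29, 41, 24, 21, 30, 36, 25, 32, 39, 41, 35, 46, 43, 43, 46, 44, 50, 48, 41, 41, 44, 44, 47, 44, 50]
210 [40, 41, 45, 51, 42, 53, 37, 43, 38, 25, 31, 28, 29, 31, 25, 22, 23, 25, 29, 13, 25, 18, 25, 25, 23, 32, 23, 27, 28, 28, 31, 40, 43, 46, 50, 47, 45, 44, 41, 50, 48, 44]
214 [47, 47, 44, 43, 42, 45, 38, 30, 25, 20, 14, 17, 19, 23, 24, 17, 5, 19, 25, 27, 17, 24, 15, 21, 15, 15, 19, 14, 20, 19, 24, 27, 29, 31, 38, 48, 43, 44, 43, 45, 44, 44]
218 [46, 45, 42, 44, 37, 41, 34, 33, 24, 21, 24, 23, 7, 25, 19, 15, 20, 21, 11, 0, 10, 22, 17, 24, 15, 20, 19, 24, 20, 19, 17, 20, 20, 29, 40, 42, 47, 44, 45, 47, 40, 47]
222 [47, 43, 40, 43, 43, 36, 44, 31, 30, 29, 23, 29, 26, 23, 14, 24, 19, 25, 15, 11, 12, 21, 13, 21, 24, 23, 23, 14, 21, 23, 19, 30, 27, 32, 38, 41, 44, 41, 45, 44, 43, 50]
226 [42, 46, 44, 41, 45, 42, 39, 42, 39, 38, 30, 26, 26, 23, 21, 24, 24, 17, 16, 23, 21, 13, 16, 21, 14, 23, 14, 19, 22, 28, 25, 25, 36, 41, 42, 44, 45, 46, 40, 42, 42, 44]
234 266 290
238 265 292
242 264 293
246 264 293
250 255 294
```

View pics/w3c.png

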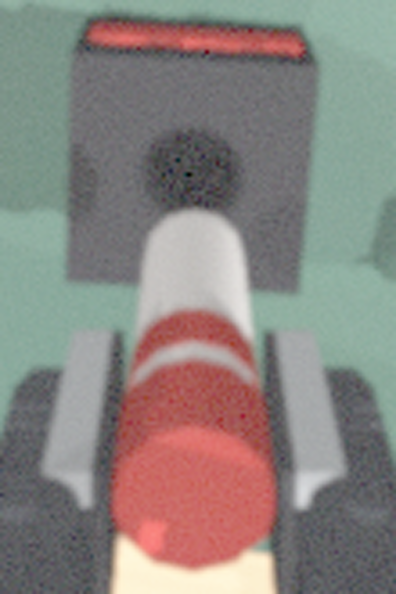

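Hole mouth centre is (277.9,218.2). Laterally the tube sits right over it, but the tube end is about 3.5 px too low. That means the vial leans about 2° in the grip, from slop in the rack hole. I tip the tool to compensate and check.

```bash
cat >> h.py <<'E'
def pose_for(bottom,yaw,deg,L=230.,lat=0.):
    """TCP pose putting the held vial's underside at `bottom`, upright; deg = its lean in the grip (underside off to tool -x)"""
    R0=Rn.from_euler("xyz",[180,0,yaw],degrees=True)
    R=R0*Rn.from_euler("y",deg,degrees=True)
    off=(L-155+10)*np.tan(np.radians(deg))*0.88
    return np.asarray(bottom,float)-R.apply([-off,lat,L]),R.as_euler("xyz",degrees=True)
E
python3 - <<'E'
from h import *
for d in (0,2.,): print([x.round(2) for x in pose_for([578.1,3.6,81],-167.6,d)])
p,r=pose_for([578.1,3.6,66],-167.6,2.)
R=Rn.from_euler("xyz",r,degrees=True)
print("vial axis check",R.apply([-2.6,0,75]),)
bot.servo_line(p,80,r);bot.dwell(.2);s=bot.read_state();print(s["position"]-p,s["clock"])
c=snap("w4");print("pred hole",proj(c,[578.1,3.6,46]),"bottom",proj(c,[578.1,3.6,66]),"captop",proj(c,[578.1,3.6,151]))
im=c["color"][170:335,225:335,::-1].astype(float)
im=np.clip(255*(im/255)**.45,0,255).astype(np.uint8)
cv2.imwrite("pics/w4c.png",cv2.resize(im,None,fx=3.6,fy=3.6,interpolation=cv2.INTER_CUBIC))
g=c["color"].max(2).astype(int)
print(g[195:235,277:280].mean(1).astype(int).tolist())
for v in range(208,240,4):
    x=np.where(g[v,255:305]>90)[0]+255; print(v,x.min() if len(x) else 0,x.max() if len(x) else 0)
E
```

```text
[array([578.1,   3.6, 311. ]), array([ 180. ,    0. , -167.6])]
[array([583.39,   4.76, 310.95]), array([ 180. ,   -2. , -167.6])]
vial axis check [-1.86018003e-02 -4.08987104e-03 -7.50450507e+01]
[-0.01493954  0.01246457  0.20187672] 7.975
pred hole [280.  228.9] bottom [280.1 238.4] captop [281.2 309.2]
[34, 42, 46, 43, 44, 43, 45, 43, 41, 45, 42, 43, 44, 42, 46, 44, 43, 45, 44, 41, 33, 27, 28, 21, 24, 21, 24, 22, 28, 20, 22, 25, 43, 83, 122, 141, 144, 146, 145, 145]
208 0 0
212 0 0
216 0 0
220 0 0
224 0 0
228 0 0
232 269 288
236 266 291
```

View pics/w4c.png

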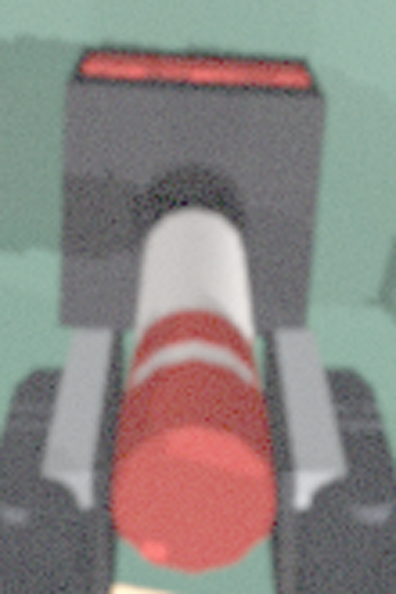

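The tube end (centre about v 239) and the hole (about v 228.6) now match the upright prediction, and the lean is corrected. I lower it, stopping on force.

Run:
```python
from h import *
p,r=pose_for([578.1,3.6,1],-167.6,2.)
f0=bot.read_state()["contact_force"]
h=bot.servo_line(p,35,r,until_force=5)
s=bot.read_state();print(h,"bottom z est",s["position"][2]-p[2]+1,s["position"]-p,(s["contact_force"]-f0).round(1),s["wrist_torque"].round(2),s["clock"])
```

```text
True bottom z est 7.044127678767211 [0.18214912 0.11000363 6.04412768] [ 0.3  0.  10.1] [-0.07  0.04 -0.01] 9.5333
```

Run:
```python
from h import *
bot.gripper_to(0.42);s=bot.read_state();q=s["position"];r=s["tcp_rot"]
bot.servo_line(q+[0,0,110],150)
bot.reach([541.7,-234.5,300],[180,0,180]);bot.dwell(.15)
print(bot.read_state()["clock"],bot.read_state()["position"])
c=snap("w5");t=snap("top5","top");print(blobs(t,"red",(235,165,300,200)))
for h in((541,-189.9,54),(541.4,-234.7,54),(542.1,-278.7,54)):
    u=proj(c,h);print("pred",u)
print([d for d in dark(c,(0,100,560,300),90,60)][:8])
```

```text
11.8417 [ 542.29220303 -232.97033278  300.31733763]
[(90, [265.6, 179.0], [261, 174, 10, 12])]
pred [340.  224.5]
pred [277.3 224.8]
pred [215.8 225.6]
[(46166, [398.1, 210.2], [181, 100, 379, 200]), (438, [208.2, 226.5], [195, 215, 26, 24]), (431, [333.0, 224.7], [321, 214, 25, 24]), (320, [271.0, 223.6], [261, 214, 21, 23])]
```

View pics/w5.png

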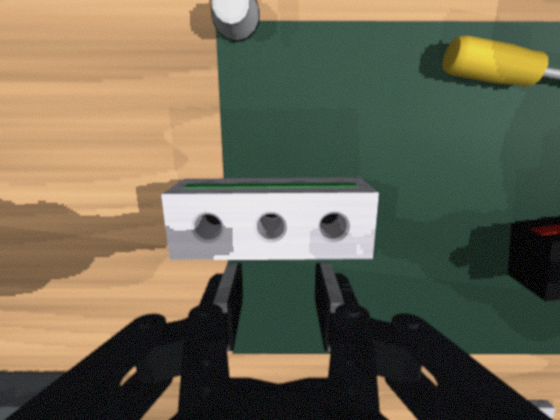

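The wrist view shows the pass rack squarely, with hole mouths at (208,226), (271,225), (333,225). Red is down in the nest. Next I calibrate the wrist view's offset with the nest result and fetch green.

Run:
```python
from h import *
c3=load("w3");o=plane(c3,(277.9,218.2),46);print("nest cast",o,"used 578.1,3.6")
t=load("top5");print("red cap in nest",plane(t,(265.6,179.0),86))
c=load("w5");g=c["color"].max(2).astype(int)
for u in((208,226),(271,225),(333,225)):
    print(plane(c,u,54).round(1), g[u[1],u[0]-17:u[0]+18].tolist(), g[u[1]-16:u[1]+17,u[0]].tolist())
q=bot.read_state()["position"];bot.servo_line(q+[0,0,60],200)
a=axis();r=tilt_rpy();p=np.array([539.5,173.2,89.2])
bot.reach(p+a*260,r);bot.servo_line(p+a*215,150,r)
h=bot.servo_line(p+a*155,60,r,until_force=8)
s=bot.read_state();print(h,s["clock"]);c=snap("w6");print(blobs(c,"green",(200,200,360,360),30)[:3])
if not h:
    bot.gripper_to(0.0,40);s=bot.read_state();print(s["gripper_width"],s["grasp_force"],s["contact_force"],s["clock"])
```

```text
nest cast [578.3762175    2.17150041  46.        ] used 578.1,3.6
red cap in nest [577.9905198    5.19091195  86.        ]
[ 542.4 -284.3   54. ] [228, 223, 214, 179, 143, 122, 105, 80, 71, 71, 72, 71, 73, 72, 78, 72, 80, 77, 76, 76, 79, 79, 76, 75, 73, 75, 77, 75, 80, 86, 112, 132, 153, 171, 196] [235, 226, 196, 148, 96, 44, 22, 23, 13, 24, 29, 46, 58, 69, 74, 76, 77, 78, 79, 81, 79, 76, 81, 78, 80, 77, 81, 85, 90, 102, 122, 129, 138]
[ 541.5 -239.2   54. ] [228, 224, 204, 166, 141, 136, 135, 122, 97, 82, 76, 74, 78, 74, 78, 79, 73, 76, 78, 82, 77, 79, 77, 77, 77, 82, 89, 91, 95, 108, 128, 160, 188, 223, 232] [234, 231, 217, 181, 136, 77, 24, 24, 51, 74, 84, 80, 81, 77, 78, 79, 76, 80, 80, 81, 81, 80, 86, 81, 79, 78, 83, 84, 93, 120, 165, 196, 206]
[ 541.4 -194.9   54. ] [231, 227, 203, 160, 106, 77, 76, 72, 75, 72, 75, 75, 73, 76, 74, 76, 75, 75, 74, 74, 73, 73, 73, 77, 87, 89, 87, 84, 85, 95, 111, 142, 153, 176, 211] [232, 227, 201, 152, 96, 47, 13, 3, 24, 18, 20, 36, 47, 65, 71, 76, 75, 75, 76, 76, 76, 78, 80, 79, 79, 76, 77, 81, 94, 119, 153, 171, 182]
False 15.475
[(1719, [277.5, 299.9], [255, 271, 45, 55]), (115, [278.3, 261.2], [264, 257, 30, 11])]
0.21558177214184393 38.98124277591705 [-1.44398071 -0.72904026  6.29471603] 15.8167
```

Run:
```python
from h import *
a=axis();r=tilt_rpy();p=np.array([539.5,173.2,89.2])
bot.servo_line(p+a*270,120,r)
P,R=pose_for([541.2,-237.6,135],180,2.);bot.reach(P,R)
P,R=pose_for([541.2,-237.6,84],180,2.);bot.servo_line(P,120,R);bot.dwell(.4)
s=bot.read_state();print(s["position"]-P,s["gripper_width"],s["clock"])
c=snap("w7");print(blobs(c,"green",(200,200,360,360),30)[:3])
for z in(54,84,169):print(z,proj(c,[541.2,-237.6,z]))
im=c["color"][170:335,215:345,::-1]
cv2.imwrite("pics/w7c.png",cv2.resize(im,None,fx=3.6,fy=3.6,interpolation=cv2.INTER_CUBIC))
```

```text
[ 0.02579178 -0.0055026   0.25210201] 0.22303944079040733 19.3917
[(1541, [278.3, 303.5], [257, 272, 44, 56])]
54 [279.8 224.3]
84 [280. 238.]
169 [281.  308.6]
```

View pics/w7c.png

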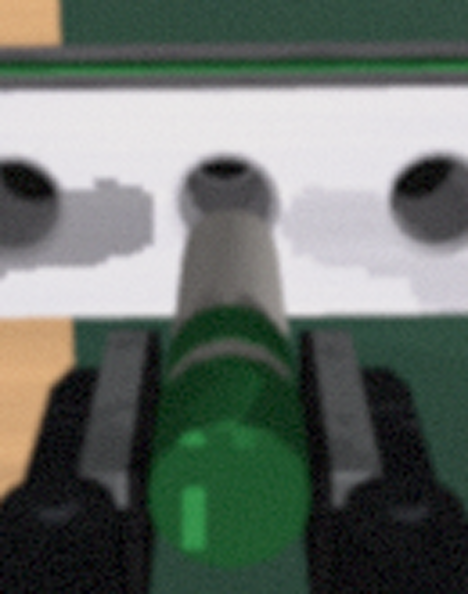

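The tube end (about u 279.6) sits about 0.8 mm right of the hole centre (u 278.3), and fore-aft it matches. I shift y by -0.7 mm and feel downward.

Run:
```python
from h import *
P,R=pose_for([541.2,-238.3,3],180,2.)
bot.servo_line(P+[0,0,60],60,R);f0=bot.read_state()["contact_force"]
h=bot.servo_line(P,30,R,until_force=4)
s=bot.read_state();print(h,"bottom z est",s["position"][2]-P[2]+3,(s["position"]-P).round(2),(s["contact_force"]-f0).round(1),s["wrist_torque"].round(2),s["clock"],s["gripper_width"])
```

```text
True bottom z est 11.069159300143554 [0.3  0.02 8.07] [-0.2 -0.7  8.9] [-0.09  0.06  0.04] 21.4833 0.21734928932135736
```

It went down to about 10 mm, so the middle hole is the deep one. I release, retreat and verify.

Run:
```python
from h import *
bot.gripper_to(0.42);q=bot.read_state()["position"]
bot.servo_line(q+[0,0,130],150);bot.reach([450,-100,400],[180,0,180]);bot.dwell(1)
t=snap("top8","top");s=snap("scene8","scene");print(bot.read_state()["clock"])
for k,bs,bt in(("red",(280,200,350,290),(235,160,300,210)),("green",(100,250,240,345),(330,170,410,215)),("blue",(345,145,415,225),(150,165,235,220))):
    A=blobs(s,k,bs);B=blobs(t,k,bt);print(k,A[:2],B[:2])
    if A and B: print(tri(s,A[0][1],t,B[0][1]))
t0=cv2.imread("pics/top0.png")[:,:,::-1];d=(cv2.absdiff(t0,t["color"]).max(2)>70).astype(np.uint8);print(comps(d,None,15))
```

```text
24.6167
red [(178, [318.6, 235.7], [312, 228, 14, 16]), (91, [326.5, 265.6], [318, 256, 18, 20])] [(99, [265.8, 179.0], [261, 174, 11, 12]), (11, [266.4, 196.7], [263, 196, 8, 3])]
(array([578.96049764,   4.4989746 ,  82.18292107]), np.float64(0.508532024758955))
green [(206, [166.1, 295.9], [158, 288, 16, 18]), (149, [186.8, 325.6], [155, 305, 65, 40])] []
blue [(96, [391.8, 163.1], [387, 157, 10, 13]), (32, [394.7, 174.6], [391, 172, 8, 6])] [(82, [163.4, 201.6], [159, 196, 10, 12])]
(array([529.07710259, 223.01130984,  88.12762913]), np.float64(0.8214252655940005))
[(14064, [493.5, 289.7], [380, 176, 180, 244]), (669, [436.7, 137.1], [391, 107, 85, 54]), (668, [366.4, 155.2], [347, 142, 33, 31]), (570, [351.2, 199.5], [336, 187, 41, 25]), (433, [533.5, 261.0], [490, 256, 70, 13]), (352, [358.1, 168.9], [336, 152, 45, 33]), (330, [343.0, 172.8], [324, 159, 41, 27]), (297, [483.7, 158.5], [461, 132, 43, 42]), (141, [414.0, 228.8], [399, 212, 35, 32]), (141, [383.4, 196.3], [370, 186, 27, 22]), (101, [348.8, 133.2], [338, 125, 22, 15]), (91, [265.5, 179.5], [262, 174, 9, 14]), (84, [443.6, 127.8], [436, 123, 19, 8]), (73, [465.2, 128.0], [455, 126, 21, 5]), (72, [376.4, 109.0], [369, 106, 16, 8]), (72, [186.5, 195.8], [183, 188, 8, 14]), (68, [409.0, 103.7], [391, 96, 37, 18]), (61, [209.3, 190.2], [206, 184, 8, 12]), (32, [495.7, 206.2], [494, 202, 5, 9]), (31, [524.9, 361.8], [516, 360, 17, 4]), (31, [418.5, 147.0], [413, 146, 12, 3]), (21, [402.1, 197.2], [397, 193, 9, 9]), (18, [540.3, 283.7], [535, 283, 12, 2]), (18, [447.8, 118.1], [445, 116, 7, 5]), (15, [538.8, 356.9], [535, 356, 9, 3])]
```

Run:
```python
from h import *
print(plane(load("scene8"),(166.1,295.9),85))
print(bot.finish_job())
```

```text
[ 539.9974107 -237.4621717   85.       ]
the job is handed in; nothing more can be done
None
```

I put the red vial fully down in the reject nest and the green vial fully down in the pass rack's middle hole, which was the deep one. Blue is still in its hole, and I handed the job in at about 25 s.

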